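# Point out the failed capacitor and record it

### The job

One of the three capacitor cans in the tray has failed: its top is bulged into a dome, while the sound ones have flat tops. Point it out to the overhead camera: bring the fingertips over the middle of the bulged can, two to three centimetres above its dome and without touching it, and hold still there for at least two seconds, then press the black button on the grey box all the way down to record it, and let it come up again. Do not touch or shift the cans, do not point closely at a sound one on the way, and leave the other things on the bench where they are.

Things in the scene. Friction and masses are not known exactly. Their poses are not given: they have to be found in the camera images.
- cap_bulged: the failed capacitor can: blue, 50 mm diameter; its bare metal top is swollen into a dome with three dark burst slits, the dome's top 102 mm above the foot (edge of the top at 90 mm). Loose, about 180 g, stands upright in the tray, in any of its three places. Origin: centre of its underside; z up.
- bulged_apex (a point): the highest point of the failed can's dome, on the can's axis, about 108 mm above the bench; z up.
- cap_flat_a: the first sound can: blue aluminium-topped capacitor can, 50 mm diameter, with a flat top, marked by one thin scored line, 90 mm above its foot. Loose, about 180 g, stands upright in the tray like the others. Origin: centre of its underside; z up.
- cap_flat_b: the second sound can: blue aluminium-topped capacitor can, 50 mm diameter, with a flat top, marked by one thin scored line, 90 mm above its foot. Loose, about 180 g, stands upright in the tray like the others. Origin: centre of its underside; z up.
- tray: fixed black tray, 90 mm (x) by 250 mm (y), rim 14 mm high; the three cans stand on its 6 mm thick floor in a row along its y axis, at the middle and about 75 mm to either side. Origin: centre of its underside; z up.
- record (a joint): travel of the black push button, in m: 0 = up, 0.006 = fully pressed. Spring-loaded, about 5 N when fully down, springs back by itself; counts as pressed beyond 0.0045.
- record_top (a point): centre of the button's top face (button 36 mm in diameter, pressed straight down), 62 mm above the bench when up; the button sits in the middle of a fixed grey box 80 mm by 80 mm and 40 mm high.
- toroid: bystander: copper ring-shaped coil lying flat, 60 mm outer diameter, 22 mm high, loose. Origin: centre of its underside.
- screwdriver: bystander: screwdriver, 170 mm long, yellow handle, lying loose on the bench roughly sideways to the robot. x along the tool towards its tip.
- transformer: bystander: dark steel transformer with copper windings, 105 by 80 mm, 70 mm high, loose, 1.8 kg. Origin: centre of its underside.
- heatsink: bystander: finned aluminium heatsink, 60 by 100 mm, 36 mm high, loose. Origin: centre of its underside.
Things that resemble listed ones, but are neither listed nor needed, are in the scene too. What is shaped like the part that bears record but blue or green is not meant. What is shaped like the cap_bulged but pink is not meant.

How it is judged:
By the outcome, as a careful person would: the job done as asked, in the order asked, and still so for the second after the job is handed in, with the robot touching nothing.
It also fails if it takes over 40 s, if anything falls off the work surface, if the arm or the gripper's body presses on something with over 40 N, if the wrist force passes 120 N, or if a joint passes its speed limit or range.

### The arm

A 6-joint arm with a two-finger parallel gripper is mounted at the origin on the work surface. World frame = base frame: x ahead of the robot, y to its left, z up, the work surface at z = 0. Lengths are in m, angles in rad, forces in N, time in s.
With the tool pointing down it reaches from about 0.4 to 0.825 m from the base axis. Payload 7 kg.
Tool frame: the origin (TCP) lies on the mounting face of the last link; the fingertips stand 178 mm ahead of it and the grasp point (between the pads) lies arm.grip_depth ahead of it (arm.grip_depth is the distance from the TCP to the grasp point, in m); z points along the fingers, y is the direction in which the jaws open and shut (so a half turn about z gives the same grasp; the last joint's range is limited). The gripper opens to 88 mm and grips with 3 to 60 N. Pads are 19 mm wide; open, the fingers measure 130 mm over their backs; the gripper's body (78 mm by 193 mm) begins 47 mm behind the grasp point.
Start: joints at [1.542, 0.359, 0.012, 0, -1.224, -0.288], TCP at [0.21, 0.641, 0.405] pointing down, gripper open.
Joint ranges: [-3.07, 3.07], [-1.43, 2.12], [-1.02, 1.25], [-3.03, 1.67], [-3.05, -0], [-3.03, 3.03]. Speed limits (rad/s): [2.39, 2.39, 3.01, 3.14, 3.14, 3.14].

### API

Orientations are given as [roll, pitch, yaw] about the fixed x, y, z axes, in that order (R = Rz(yaw) Ry(pitch) Rx(roll)).
In Python, from station import arm gives the robot as it stands.
- The arm moves only by the tool carry_out, never from a script. Its argument "targets" is a list that holds one entry, the list of rows, each a list of 7 numbers: the turn, a rotation vector about the tool's x, y, z in units of 8 degrees (1.0 is 8 degrees), then the shift along the tool's x, y, z in units of 2.5 cm (1.0 is 2.5 cm), then the opening, from -1 (shut) to 1 (fully open). A call has 1 to 20 rows; each row shifts and turns the commanded pose from where the row before left it, along the tool's axes as they then stand; what a row does not reach is not made up. A row lasts 1/8 s, in which the tool goes at most 62.5 mm and 10.7 degrees, less where a joint would pass 70% of its speed; a pose out of reach is approached as far as the arm can. A call with a number of a shift or a turn outside -1 to 1 is refused whole. A call with a gripper value outside its range is refused whole. The fingers move at their own pace and stop on an object; "squeeze" is the grip in N (left out, the last holds). Time passes only in rows, so rows that do not move let the fingers close. It gives the time, the measured TCP pose, the force and the opening at its end, in the units of the state.
- arm.get_state(): the state, without advancing time (a new reading comes with each control period).
- arm.grab_frame(name): name is "side" or "top" or "wrist"; returns (picture, depth): 420x560x3 uint8, red, green, blue; 420x560 float32, m along the optical axis (not along the pixel's ray), 0 where there is no reading.
- arm.camera_model(name): a dict with "camera_matrix" (3x3 intrinsics, pixels), "world_from_camera" (4x4, takes a point from camera to world coordinates). Camera axes: x right, y down, z forward; pixel columns grow to the right and rows downward; lengths in m; the calibration is good to about 2 mm. A picture is of the moment at which its call begins: read the wrist's pose just before it. camera_model takes no time and is no camera call; for the wrist camera it gives the pose at the moment of the call.
- arm.job_done(): hands the job in, once; it reports no verdict.
Trained networks look in the newest picture that a camera, given by its name, has taken for a name from the list of things; names that differ only in an ending like _2 or _b are one class to them, and where a whole thing is asked for, a point or a joint stands for the part that bears it (a point fixed in the world has none). Each returns a list of dicts, best first, with "conf" (0 to 1); they miss things now and then, are a little off and sometimes report something else, mostly with a low value. They report only what shows in the picture. A call takes as long as a camera call. They do not tell look-alikes from the thing itself.
- arm.spot_in(camera, query): "point" ([row, column] in pixels, amid what is visible of it).
- arm.landmark_of(camera, query): "point" ([row, column] in pixels: a listed point, or the origin of a listed thing).
The state is a dict: "t": time; "q": joint angles; "qd": joint speeds; "joint_efforts": joint torques, N m; "eef_pos": TCP position; "ee_rot": TCP orientation; "force": force on the tool from outside, world axes, zero at the start; "moment": the same for the moment, N m; "width": finger opening in m.
Only numpy, scipy, OpenCV 4.12 (cv2) and the standard library are available. Lean on these libraries where they do the work, as an engineer would, in place of code of your own. Each camera call takes 0.05 s, during which the arm holds its last target.

## Working session

There is one attempt and no reset: what is moved stays moved. The work goes in short steps, Python scripts to look and compute and a tool call to move; the robot and the scene stay as the last step left them, time stands still between calls to the robot, and variables do not carry over. Pictures are saved under pics/ and viewed, and the job is handed in when it is done.

Besides the shell and the picture viewer there is one more tool, called after "Emit:" by a JSON object that holds its "fn" and its "kwargs". carry_out: Moves the arm, as the interface text tells. Its arguments: {"type":"object","properties":{"targets":{"type":"array"},"squeeze":{"type":"number"}},"required":["targets"]}

```bash
mkdir -p pics; ls
python3 - <<'E'
from station import arm
import cv2, numpy as np
s=arm.get_state(); print(s['t'],s['eef_pos'],s['ee_rot'],s['force'],s['width'],arm.grip_depth)
for n in ['top','side']:
    p,d=arm.grab_frame(n); cv2.imwrite(f'pics/{n}0.png',p[:,:,::-1]); np.save(f'pics/{n}0.npy',d)
    m=arm.camera_model(n); print(n,np.round(m['camera_matrix'],1).tolist(),np.round(m['world_from_camera'],3).tolist())
    for q in ['cap_bulged','record_top','bulged_apex','cap_flat_a']:
        for k in arm.landmark_of(n,q)[:4]: print(q,k)
E
```

```text
pics
0.0 [0.21020197 0.64122357 0.4037145 ] [ 3.13992236e+00 -1.72476843e-04 -3.16870003e-01] [ 0.08206473  0.17956351 -1.114195  ] 0.0872711294943732 0.1593
top [[537.8, 0.0, 277.1], [0.0, 537.8, 204.6], [0.0, 0.0, 1.0]] [[-0.083, -0.977, 0.198, 0.31], [-0.997, 0.082, -0.014, -0.023], [-0.002, -0.199, -0.98, 1.321], [0.0, 0.0, 0.0, 1.0]]
cap_bulged {'point': [151.0, 248.6], 'conf': 0.86}
cap_bulged {'point': [195.5, 272.8], 'conf': 0.61}
record_top {'point': [210.6, 396.0], 'conf': 0.54}
record_top {'point': [263.9, 444.4], 'conf': 0.54}
bulged_apex {'point': [186.9, 265.8], 'conf': 0.69}
bulged_apex {'point': [139.9, 240.3], 'conf': 0.64}
cap_flat_a {'point': [199.6, 207.7], 'conf': 0.9}
cap_flat_a {'point': [193.6, 239.5], 'conf': 0.57}
side [[399.5, 0.0, 277.1], [0.0, 399.5, 211.6], [0.0, 0.0, 1.0]] [[0.976, -0.094, 0.198, 0.373], [-0.218, -0.504, 0.836, -0.826], [0.021, -0.859, -0.512, 0.588], [0.0, 0.0, 0.0, 1.0]]
cap_bulged {'point': [238.7, 292.3], 'conf': 0.92}
cap_bulged {'point': [225.5, 332.2], 'conf': 0.73}
record_top {'point': [314.5, 291.6], 'conf': 0.86}
record_top {'point': [260.7, 290.7], 'conf': 0.74}
record_top {'point': [370.7, 227.4], 'conf': 0.66}
bulged_apex {'point': [207.8, 298.2], 'conf': 0.97}
cap_flat_a {'point': [223.8, 285.7], 'conf': 0.72}
cap_flat_a {'point': [213.3, 278.5], 'conf': 0.55}
```

View pics/top0.png

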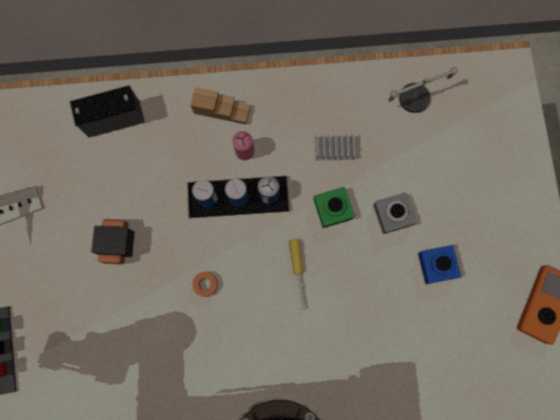

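View pics/side0.png

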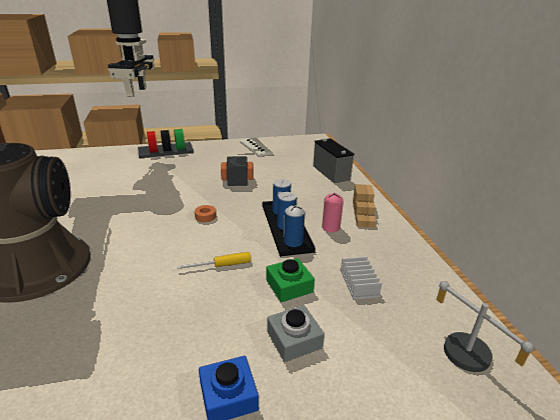

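Run:
```python
import cv2
a=cv2.imread('pics/top0.png')[110:310,160:480]; cv2.imwrite('pics/top0c.png',cv2.resize(a,None,fx=2.5,fy=2.5,interpolation=cv2.INTER_CUBIC))
a=cv2.imread('pics/side0.png')[130:400,190:400]; cv2.imwrite('pics/side0c.png',cv2.resize(a,None,fx=2.2,fy=2.2,interpolation=cv2.INTER_CUBIC))
```

```text
(no output)
```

View pics/top0c.png

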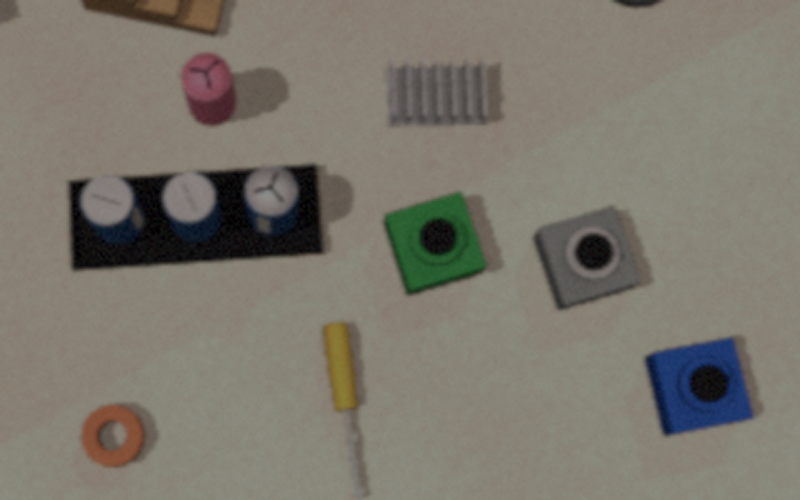

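View pics/side0c.png

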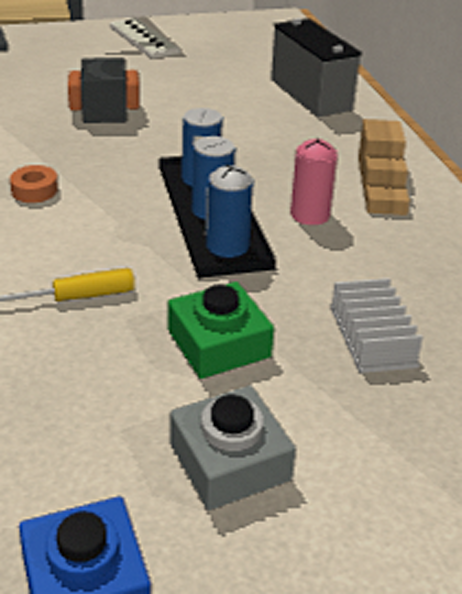

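Candidates for the bulged can in the top picture are the blue cans at (row 193, col 203) and (189, 236), each with a single scored line, the blue can at (186, 268) with three slits and a dome, and a pink domed can at (145, 243). I choose the blue one at (186, 268), nearest the boxes. Candidates for the button are the green box (205, 335), the grey box (211, 397) and the blue box (264, 443). I choose the grey one. Both close crops confirm the choices.

```bash
cat > h.py <<'E'
from station import arm
import cv2, numpy as np
def ray(n,r,c):
    m=arm.camera_model(n);K=m['camera_matrix'];T=np.array(m['world_from_camera'])
    return T[:3,3],T[:3,:3]@(np.linalg.inv(K)@[c,r,1])
def atz(n,r,c,z):
    o,d=ray(n,r,c); return o+d*(z-o[2])/d[2]
def atd(n,r,c,D):
    o,d=ray(n,r,c); return o+d*np.median(D[int(r)-1:int(r)+2,int(c)-1:int(c)+2])
def cloud(n,D):
    m=arm.camera_model(n);K=np.array(m['camera_matrix']);T=np.array(m['world_from_camera'])
    v,u=np.indices(D.shape); X=np.stack([(u-K[0,2])/K[0,0]*D,(v-K[1,2])/K[1,1]*D,D],-1)
    return X@T[:3,:3].T+T[:3,3]
E
python3 - <<'E'
from h import *
D=np.load('pics/top0.npy'); S=np.load('pics/side0.npy')
for nm,r,c,z in [('apex',186,268,.108),('flat1',193,203,.096),('flat2',189,236,.096),('button',211,397,.062),('green',205,335,.062)]:
    print(nm,atz('top',r,c,z).round(3),atd('top',r,c,D).round(3))
C=cloud('top',D); CS=cloud('side',S)
def cen(C,D,x,y,R,z0,z1):
    m=(D>0)&(np.hypot(C[...,0]-x,C[...,1]-y)<R)&(C[...,2]>z0)&(C[...,2]<z1); P=C[m]
    if len(P)==0: return None
    return len(P),((P.min(0)+P.max(0))/2).round(4),P.mean(0).round(4),np.percentile(P[:,2],[5,50,95]).round(3), (np.ptp(P,axis=0)).round(3)
for nm,r,c,z,z0,z1 in [('apex',186,268,.108,.085,.13),('flat2',189,236,.096,.085,.13),('flat1',193,203,.096,.085,.13),('button',211,397,.062,.056,.075)]:
    p=atz('top',r,c,z)
    print(nm,'T',cen(C,D,p[0],p[1],.035,z0,z1)); print(nm,'S',cen(CS,S,p[0],p[1],.035,z0,z1))
for q in ['cap_bulged']: pass
print('side apex',atz('side',207.8,298.2,.108).round(4),'side btn',atz('side',318,295.5,.062).round(4))
E
```

```text
apex [ 0.601 -0.023  0.108] [ 0.601 -0.023  0.11 ]
flat1 [0.6   0.129 0.096] [0.6   0.129 0.097]
flat2 [0.603 0.052 0.096] [0.602 0.052 0.099]
button [ 0.526 -0.325  0.062] [ 0.526 -0.324  0.063]
green [ 0.553 -0.179  0.062] [ 0.552 -0.179  0.063]
apex T (353, array([ 0.6044, -0.0235,  0.1   ]), array([ 0.6015, -0.0242,  0.1022]), array([0.092, 0.103, 0.111]), array([0.05 , 0.048, 0.029]))
apex S (240, array([ 0.6053, -0.0308,  0.097 ]), array([ 0.6027, -0.0362,  0.0979]), array([0.087, 0.098, 0.107]), array([0.048, 0.038, 0.023]))
flat2 T (355, array([0.6037, 0.052 , 0.0956]), array([0.603 , 0.0521, 0.0966]), array([0.091, 0.097, 0.101]), array([0.048, 0.048, 0.019]))
flat2 S (193, array([0.6053, 0.05  , 0.0917]), array([0.6043, 0.046 , 0.0936]), array([0.087, 0.095, 0.097]), array([0.048, 0.047, 0.013]))
flat1 T (357, array([0.6076, 0.1284, 0.0945]), array([0.6067, 0.1285, 0.0967]), array([0.092, 0.097, 0.101]), array([0.048, 0.048, 0.019]))
flat1 S (170, array([0.61  , 0.1283, 0.091 ]), array([0.6087, 0.1224, 0.0933]), array([0.087, 0.095, 0.097]), array([0.048, 0.05 , 0.012]))
button T (197, array([ 0.5279, -0.3253,  0.0643]), array([ 0.5278, -0.3262,  0.0622]), array([0.057, 0.063, 0.067]), array([0.045, 0.044, 0.017]))
button S (256, array([ 0.5291, -0.3287,  0.0601]), array([ 0.5287, -0.3297,  0.0607]), array([0.057, 0.061, 0.063]), array([0.035, 0.035, 0.008]))
side apex [ 0.6115 -0.0339  0.108 ] side btn [ 0.5274 -0.3339  0.062 ]
```

The numbers agree. The cans are 76 mm apart in y, the tops are at the stated heights, the apex is at about (0.603, -0.024) and the button at about (0.528, -0.326). First I travel high on a line that passes on the robot's side of the sound cans, shutting the fingers on the way.

Emit:
{"fn": "carry_out", "kwargs": {"targets": [[[0,0,0,0.4,0.4,0,-1],[0,0,0,0.9,0.8,0,-1],[0,0,0,0.9,0.8,0,-1],[0,0,0,0.9,0.8,0,-1],[0,0,0,0.9,0.8,0,-1],[0,0,0,0.9,0.8,0,-1],[0,0,0,0.9,0.8,0,-1],[0,0,0,0.9,0.8,0,-1],[0,0,0,0.9,0.8,0,-1],[0,0,0,0.9,0.8,0,-1],[0,0,0,0.9,0.8,0,-1],[0,0,0,0.9,0.8,0,-1],[0,0,0,0.9,0.8,0,-1],[0,0,0,0.9,0.8,0,-1],[0,0,0,0.9,0.8,0,-1],[0,0,0,0.9,0.8,0,-1],[0,0,0,0.9,0.8,0,-1],[0,0,0,0.9,0.8,0,-1],[0,0,0,0.9,0.8,0,-1],[0,0,0,0.6,0.6,0,-1]]], "squeeze": 5}}

```text
t: 3.0
eef_pos: [0.4992, 0.1396, 0.4047]
ee_rot: [-3.142, -0.0, -0.318]
force: [0.2, 0.4, -0.8]
width: 0.0006
```

```bash
cat > go.py <<'E'
from h import *
from scipy.spatial.transform import Rotation as Ro
def delta(x,y,ztip):
    s=arm.get_state(); R=Ro.from_euler('xyz',s['ee_rot']).as_matrix()
    p=np.array(s['eef_pos']); tip=p+R[:,2]*.178
    print('t',round(s['t'],2),'tip',tip.round(4),'rot',np.round(s['ee_rot'],4),'F',np.round(s['force'],2),'w',round(s['width'],4))
    print('units',(R.T@(np.array([x,y,ztip])-tip)/.025).round(2))
E
python3 -c "
from go import *
delta(.603,-.024,.133)"
```

```text
t 3.0 tip [0.4993 0.1396 0.2267] rot [-3.1415e+00 -2.0000e-04 -3.1770e-01] F [ 0.25  0.36 -0.84] w 0.0006
units [5.99 4.92 3.75]
```

Emit:
{"fn": "carry_out", "kwargs": {"targets": [[[0,0,0,0.25,0.75,0,-1],[0,0,0,0.3,0.9,0,-1],[0,0,0,0.3,0.9,0,-1],[0,0,0,0.3,0.9,0,-1],[0,0,0,0.3,0.9,0,-1],[0,0,0,0.3,0.9,0,-1],[0,0,0,0.3,0.9,0,-1],[0,0,0,0.7,-0.2,0,-1],[0,0,0,0.8,-0.25,0,-1],[0,0,0,0.8,-0.25,0,-1],[0,0,0,0.8,-0.25,0,-1],[0,0,0,0.5,-0.2,0,-1],[0,0,0,0.3,-0.1,0,-1],[0,0,0,0,0,0,-1],[0,0,0,0,0,0,-1]]]}}

```text
t: 4.88
eef_pos: [0.6017, -0.0211, 0.4048]
ee_rot: [-3.142, 0.0, -0.317]
force: [0.2, -0.8, -0.7]
width: 0.0003
```

Run:
```python
from go import *
delta(.603,-.024,.133)
m=arm.camera_model('wrist')
p,d=arm.grab_frame('wrist'); cv2.imwrite('pics/w1.png',p[:,:,::-1]); np.save('pics/w1.npy',d)
print(arm.landmark_of('wrist','bulged_apex')[:3])
C=cloud('wrist',d)
M=(d>0)&(C[...,2]>.085)&(C[...,2]<.125)&(np.hypot(C[...,0]-.603,C[...,1]+.024)<.036)
P=C[M]; print(len(P)); 
if len(P):
  print(P.min(0),P.max(0),((P.min(0)+P.max(0))/2))
  Q=P[P[:,2]>.104]; print('cap',len(Q),Q.mean(0))
p,d=arm.grab_frame('top'); cv2.imwrite('pics/t1.png',p[:,:,::-1])
```

```text
t 4.88 tip [ 0.6017 -0.0211  0.2268] rot [-3.1415e+00  1.0000e-04 -3.1670e-01] F [ 0.24 -0.84 -0.73] w 0.0003
units [0.09 0.09 3.75]
[{'point': [67.6, 161.2], 'conf': 0.91}, {'point': [202.7, 282.5], 'conf': 0.67}]
2917
[ 0.58079165 -0.04774654  0.08506205] [0.6300455  0.00179859 0.10990219] [ 0.60541858 -0.02297398  0.09748212]
cap 1110 [ 0.60583273 -0.02322216  0.10626784]
```

View pics/w1.png

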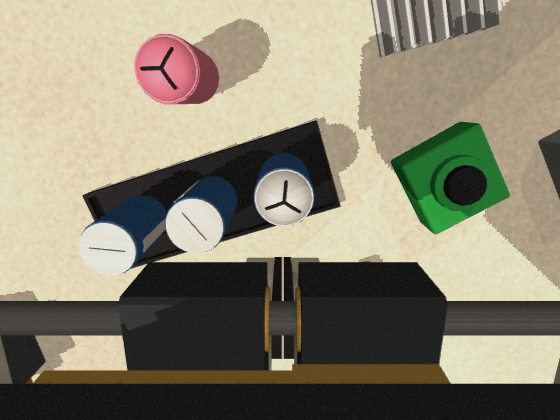

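The wrist view shows the blue three-slit dome at (202, 283) and the pink decoy at (68, 161), both as expected. Its depth puts the apex at (0.605, -0.023, 0.108). Now I descend to 25 mm above it.

Emit:
{"fn": "carry_out", "kwargs": {"targets": [[[0,0,0,0.15,0.05,0.3,-1],[0,0,0,0,0,0.6,-1],[0,0,0,0,0,0.6,-1],[0,0,0,0,0,0.6,-1],[0,0,0,0,0,0.6,-1],[0,0,0,0,0,0.5,-1],[0,0,0,0,0,0.3,-1],[0,0,0,0,0,0.2,-1],[0,0,0,0,0,0,-1],[0,0,0,0,0,0,-1],[0,0,0,0,0,0,-1]]]}}

```text
t: 6.4
eef_pos: [0.6054, -0.0235, 0.3127]
ee_rot: [-3.141, -0.001, -0.317]
force: [-0.1, -0.4, 0.8]
width: 0.0004
```

Run:
```python
from go import *
delta(.605,-.0235,.133)
p,d=arm.grab_frame('side'); cv2.imwrite('pics/s2.png',cv2.resize(p[100:300,220:400,::-1],None,fx=3,fy=3))
p,d=arm.grab_frame('wrist'); cv2.imwrite('pics/w2.png',p[:,:,::-1])
```

```text
t 6.4 tip [ 0.6056 -0.0235  0.1347] rot [-3.1412e+00 -7.0000e-04 -3.1680e-01] F [-0.15 -0.44  0.75] w 0.0004
units [-0.02  0.01  0.07]
```

View pics/s2.png

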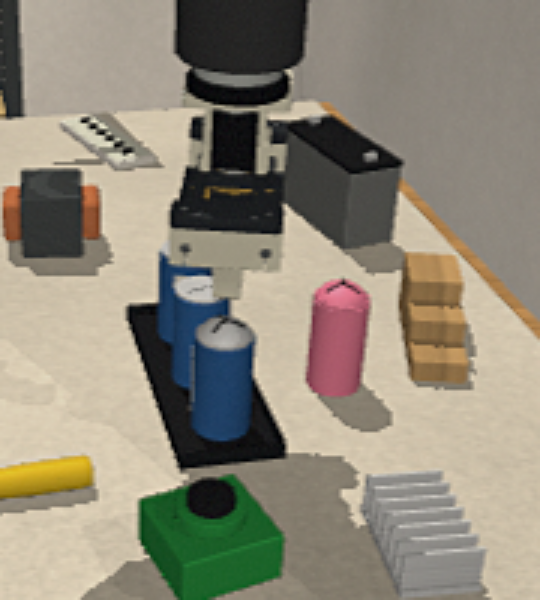

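View pics/w2.png

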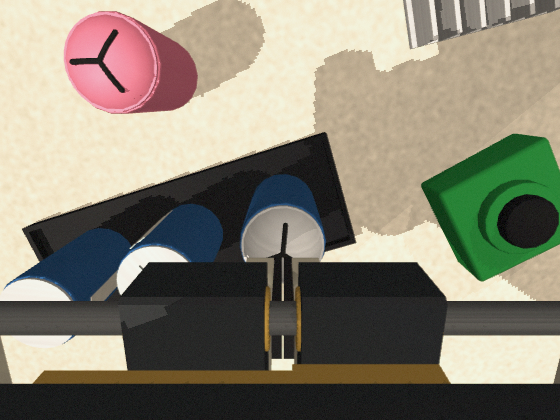

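The fingertips are centred about 26 mm above the dome and clear of it. The side view shows a gap, and the wrist view shows the dome directly below the fingers. Now I hold still.

Emit:
{"fn": "carry_out", "kwargs": {"targets": [[[0,0,0,0,0,0,-1],[0,0,0,0,0,0,-1],[0,0,0,0,0,0,-1],[0,0,0,0,0,0,-1],[0,0,0,0,0,0,-1],[0,0,0,0,0,0,-1],[0,0,0,0,0,0,-1],[0,0,0,0,0,0,-1],[0,0,0,0,0,0,-1],[0,0,0,0,0,0,-1],[0,0,0,0,0,0,-1],[0,0,0,0,0,0,-1],[0,0,0,0,0,0,-1],[0,0,0,0,0,0,-1],[0,0,0,0,0,0,-1],[0,0,0,0,0,0,-1],[0,0,0,0,0,0,-1],[0,0,0,0,0,0,-1],[0,0,0,0,0,0,-1],[0,0,0,0,0,0,-1]]]}}

```text
t: 9.0
eef_pos: [0.6053, -0.0235, 0.3122]
ee_rot: [-3.142, -0.0, -0.317]
force: [0.4, 0.7, 0.3]
width: 0.0005
```

Run:
```python
from go import *
delta(.605,-.0235,.133)
S=np.load('pics/side0.npy');C=cloud('side',S)
# collar height profile around button
P=C[(S>0)&(np.hypot(C[...,0]-.528,C[...,1]+.327)<.04)]
r=np.hypot(P[:,0]-.528,P[:,1]+.327)
for a in range(0,40,4):
    z=P[(r*1000>=a)&(r*1000<a+4),2]; print(a,np.percentile(z,[10,50,90]).round(3))
```

```text
t 9.0 tip [ 0.6053 -0.0235  0.1342] rot [-3.1416 -0.     -0.3168] F [0.39 0.7  0.33] w 0.0005
units [-0.01  0.    0.05]
0 [0.061 0.061 0.062]
4 [0.06  0.061 0.063]
8 [0.06  0.061 0.063]
12 [0.059 0.061 0.062]
16 [0.051 0.055 0.061]
20 [0.044 0.051 0.052]
24 [0.039 0.044 0.051]
28 [0.038 0.04  0.04 ]
32 [0.038 0.039 0.04 ]
36 [0.007 0.039 0.04 ]
```

Emit:
{"fn": "carry_out", "kwargs": {"targets": [[[0,0,0,0,0,-0.5,-1],[0,0,0,0,0,-0.8,-1],[0,0,0,0,0,-0.8,-1],[0,0,0,0,0.4,-0.5,-1],[0,0,0,0.05,0.9,0,-1],[0,0,0,0.05,0.9,0,-1],[0,0,0,0.05,0.9,0,-1],[0,0,0,0.05,0.9,0,-1],[0,0,0,0.05,0.9,0,-1],[0,0,0,0.05,0.9,0,-1],[0,0,0,0.05,0.9,0,-1],[0,0,0,0.1,0.9,0,-1],[0,0,0,0.1,0.9,0,-1],[0,0,0,0.1,0.9,0,-1],[0,0,0,0.1,0.9,0,-1],[0,0,0,0.1,0.9,0,-1],[0,0,0,0,0.9,0,-1],[0,0,0,0,0.4,0,-1],[0,0,0,0,0,0,-1],[0,0,0,0,0,0,-1]]]}}

```text
t: 11.5
eef_pos: [0.5282, -0.3268, 0.3771]
ee_rot: [-3.142, 0.0, -0.317]
force: [0.6, -0.2, -0.2]
width: 0.0006
```

Run:
```python
from go import *
delta(.528,-.3265,.075)
p,d=arm.grab_frame('wrist'); cv2.imwrite('pics/w3.png',p[:,:,::-1])
k=arm.landmark_of('wrist','record_top')[:3]
for a in k: print(a, atz('wrist',*a['point'],.062).round(4))
C=cloud('wrist',d)
M=(d>0)&(C[...,2]>.057)&(C[...,2]<.068)&(np.hypot(C[...,0]-.528,C[...,1]+.3265)<.03)
P=C[M]; print(len(P),P.min(0),P.max(0),((P.min(0)+P.max(0))/2),P.mean(0))
```

```text
t 11.5 tip [ 0.5282 -0.3268  0.1991] rot [-3.1415e+00  1.0000e-04 -3.1670e-01] F [ 0.56 -0.22 -0.16] w 0.0006
units [-0.01 -0.01  4.96]
{'point': [200.7, 283.1], 'conf': 0.83} [ 0.528  -0.3266  0.062 ]
{'point': [222.5, 103.5], 'conf': 0.74} [ 0.5567 -0.1785  0.062 ]
1416 [ 0.51122486 -0.34314609  0.05709282] [ 0.54634882 -0.30801336  0.06423909] [ 0.52878684 -0.32557973  0.06066596] [ 0.52970002 -0.32570128  0.06179056]
```

View pics/w3.png

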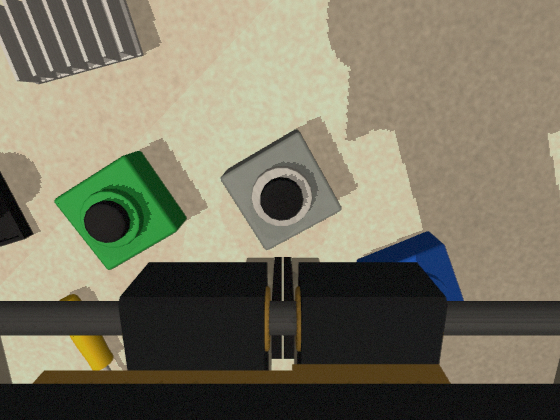

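I am aligned over the grey box's black button, which is at (200, 283), to within 1 mm. Next I descend to just above it.

Emit:
{"fn": "carry_out", "kwargs": {"targets": [[[0,0,0,0,0,0.4,-1],[0,0,0,0,0,0.8,-1],[0,0,0,0,0,0.9,-1],[0,0,0,0,0,0.9,-1],[0,0,0,0,0,0.9,-1],[0,0,0,0,0,0.6,-1],[0,0,0,0,0,0.4,-1],[0,0,0,0,0,0.2,-1],[0,0,0,0,0,0.1,-1],[0,0,0,0,0,0,-1],[0,0,0,0,0,0,-1]]]}}

```text
t: 12.98
eef_pos: [0.5283, -0.3272, 0.2477]
ee_rot: [3.142, -0.001, -0.317]
force: [-0.1, -0.7, 0.1]
width: 0.0006
```

```bash
python3 -c "
from go import *
delta(.528,-.326,.0555)"
```

```text
t 12.97 tip [ 0.5285 -0.3272  0.0697] rot [ 3.1416e+00 -1.0000e-03 -3.1680e-01] F [-0.05 -0.66  0.13] w 0.0006
units [-0.03 -0.04  0.57]
```

Emit:
{"fn": "carry_out", "kwargs": {"targets": [[[0,0,0,0,0,0.15,-1],[0,0,0,0,0,0.15,-1],[0,0,0,0,0,0.1,-1],[0,0,0,0,0,0.1,-1],[0,0,0,0,0,0.05,-1],[0,0,0,0,0,0,-1],[0,0,0,0,0,0,-1],[0,0,0,0,0,0,-1]]]}}

```text
t: 13.98
eef_pos: [0.5282, -0.3271, 0.2343]
ee_rot: [3.141, -0.001, -0.316]
force: [-2.6, 2.9, 9.1]
width: 0.0003
```

The force is 9 N, more than the 5 N spring, so the button is at its stop or very close to it. I press a touch more to be sure.

Emit:
{"fn": "carry_out", "kwargs": {"targets": [[[0,0,0,0,0,0.04,-1],[0,0,0,0,0,0,-1],[0,0,0,0,0,0,-1],[0,0,0,0,0,0,-1]]]}}

```text
t: 14.48
eef_pos: [0.5282, -0.327, 0.2342]
ee_rot: [3.141, -0.001, -0.316]
force: [-4.6, 4.3, 16.9]
width: 0.0007
```

Run:
```python
from go import *
delta(.528,-.326,.0555)
p,d=arm.grab_frame('side'); cv2.imwrite('pics/s4.png',cv2.resize(p[230:400,220:360,::-1],None,fx=3.5,fy=3.5))
```

```text
t 14.47 tip [ 0.5283 -0.3271  0.0562] rot [ 3.1412e+00 -1.0000e-03 -3.1610e-01] F [-4.57  4.33 16.94] w 0.0007
units [-0.03 -0.04  0.03]
```

View pics/s4.png

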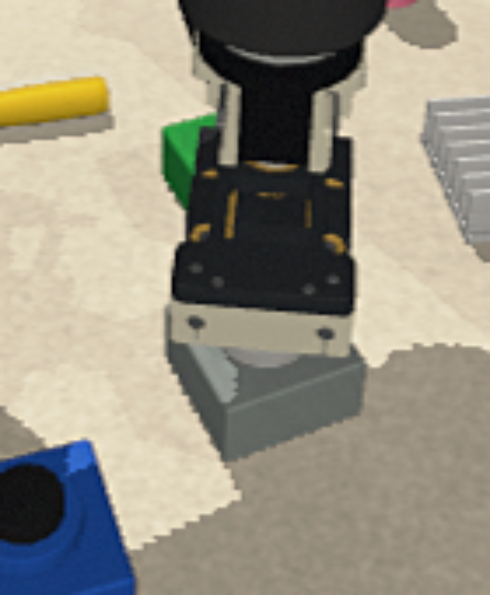

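The button is on its hard stop: the tips are at 56.2 mm, which is 62 − 6 mm, and the force rose to 17 N with no further travel. Now I retreat straight up.

Emit:
{"fn": "carry_out", "kwargs": {"targets": [[[0,0,0,0,0,-0.2,-1],[0,0,0,0,0,-0.4,-1],[0,0,0,0,0,-0.8,-1],[0,0,0,0,0,-0.8,-1],[0,0,0,0,0,-0.8,-1],[0,0,0,0,0,-0.8,-1],[0,0,0,0,0,-0.8,-1],[0,0,0,0,0,-0.8,-1],[0,0,0,0,0,-0.4,-1],[0,0,0,0,0,-0.2,-1],[0,0,0,0,0,0,-1],[0,0,0,0,0,0,-1],[0,0,0,0,0,0,-1],[0,0,0,0,0,0,-1]]]}}

```text
t: 16.27
eef_pos: [0.5282, -0.3271, 0.3821]
ee_rot: [3.142, 0.001, -0.317]
force: [0.5, 0.8, -0.1]
width: 0.0007
```

Run:
```python
from go import *
delta(.528,-.326,.0555)
p,d=arm.grab_frame('wrist')
C=cloud('wrist',d)
M=(d>0)&(C[...,2]>.045)&(C[...,2]<.07)&(np.hypot(C[...,0]-.528,C[...,1]+.3265)<.012)
print('button z',np.median(C[M][:,2]))
p,d=arm.grab_frame('side'); cv2.imwrite('pics/s5.png',p[:,:,::-1])
p,d=arm.grab_frame('top'); cv2.imwrite('pics/t5.png',p[:,:,::-1])
C=cloud('top',d)
for x,y in [(.604,-.0235),(.604,.052),(.607,.1285)]:
    P=C[(d>0)&(np.hypot(C[...,0]-x,C[...,1]-y)<.035)&(C[...,2]>.085)&(C[...,2]<.13)]
    print(((P.min(0)+P.max(0))/2).round(4),P.mean(0).round(4))
```

```text
t 16.27 tip [ 0.5281 -0.327   0.2041] rot [ 3.1416e+00  5.0000e-04 -3.1680e-01] F [ 0.46  0.8  -0.11] w 0.0007
units [-0.01 -0.04  5.94]
button z 0.06212136150100142
[ 0.6044 -0.0236  0.1007] [ 0.6015 -0.0242  0.1021]
[0.6044 0.0519 0.0952] [0.603  0.0521 0.0966]
[0.6076 0.1285 0.0947] [0.607  0.1283 0.0964]
```

View pics/s5.png

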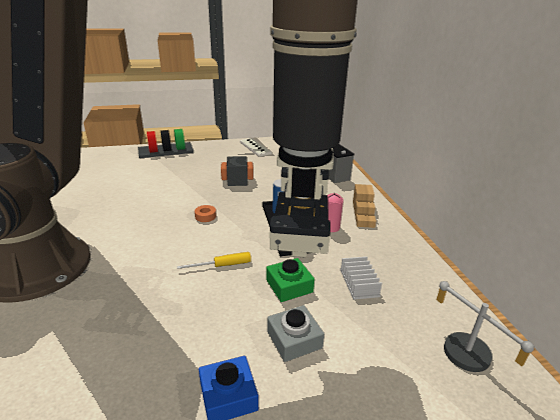

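View pics/t5.png

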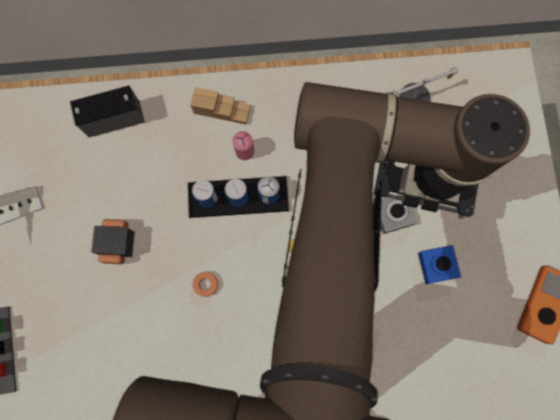

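The button is back up at 62 mm. The cans are within 1 mm of where they stood, the other things look unmoved, and the arm is clear. I hand the job in.

```bash
python3 -c "
from station import arm
print(arm.job_done())"
```

```text
the job is handed in; nothing more can be done
None
```

The bulged can has been pointed out and recorded, and the job is handed in at about 16 s of the 40 s allowed.

- **Pointing:** The bulged can was the blue one with the three-slit dome, at the end of the tray nearest the boxes. I held the closed fingertips about 26 mm above its dome, centred to within about 1–2 mm, for over 2.5 s without touching it. The fingertips stayed 4 cm or more to the side of the sound cans and about 13 cm above their tops.
- **Recording:** I pressed the black button on the grey box to its stop. The tips reached 56.2 mm, and the force rose from 9 to 17 N with no further travel. I then let it come up.
- **Last checks:** The button top measured 62.1 mm, so it is fully up. All three cans were within 1 mm of where they started, and the force reading was about zero. In the final pictures the other things looked unmoved. The arm hid part of the scene from the top camera (the screwdriver, heatsink and green box), but all three show in place in the side view.
- **Disagreement:** The network's landmark in the side picture put the apex about 1 cm away from the top and wrist depth measurements. Those two agreed with each other, so I used them.

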